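# Unlock the stall's steel case and swing its lid back to its stop

### The arm

A 7-joint arm with a two-finger parallel gripper is mounted at the origin on a cart in front of the work surface, level with it; the furniture and walls round the work are solid. World frame = base frame: x ahead of the robot, y to its left, z up, the work surface at z = 0. Lengths are in m, angles in rad, forces in N, time in s.
With the tool pointing down it reaches from about 0.4 to 0.85 m from the base axis. Payload 4.5 kg.
Tool frame: the origin (TCP) lies midway between the tips of the shut fingers; the grasp point (between the pads) lies 19 mm behind it; z points along the fingers, y is the line along which they close (so a half turn about z gives the same grasp; the last joint's range is limited). The gripper opens to 88 mm and grips with 3 to 60 N. Pads are 18 mm wide; open, the fingers measure 123 mm over their backs; the gripper's body (75 mm by 187 mm) begins 45 mm behind the grasp point.
Start: joints at [1.151, 0.689, -0.195, 1.565, 0.157, 0.902, -0.215], TCP at [0.274, -0.562, 0.239] pointing down, gripper open.
Joint ranges: [-3.01, 3.01], [-0.46, 2.08], [-1.47, 1.51], [0.13, 2.56], [-1, 4.14], [0.04, 2.09], [-2.66, 2.66]. Speed limits (rad/s): [2.57, 2.57, 3.14, 3.14, 3.14, 3.14, 3.14].

### API

Orientations are given as a unit quaternion [x, y, z, w].
In Python, from bench import telemetry, imaging, robot gives the robot as it stands. The module is installed in compiled form; this text tells all that it offers.
- The arm moves only by the tool carry_out, never from a script. Its argument "targets" is text: rows parted by semicolons, each of 7 numbers parted by spaces: the shift along the tool's x, y, z in units of 25 mm (1.0 is 25 mm), then the turn, a rotation vector about the tool's x, y, z in units of 5 degrees (1.0 is 5 degrees), then the closure, from 0 (fully open) to 1 (shut). In form: tx ty tz ax ay az hand; .... A call has 1 to 12 rows; each row is the pose to reach, as a shift and turn from the pose commanded when the call began, along the tool's axes at that moment; what a row does not reach only later rows make up. A row lasts 1/8 s, in which the tool goes at most 62.5 mm and 10.7 degrees, less where a joint would pass 70% of its speed; a pose out of reach is approached as far as the arm can. A call with a gripper value outside its range is refused whole. The fingers move at their own pace and stop on an object; the grip force is fixed at half the most. Time passes only in rows, so rows that repeat a pose let the fingers close. It gives the time, the measured TCP pose, the force, the opening and the grip force at its end, in the units of the state.
- telemetry.observe(): the state, without advancing time (a new reading comes with each control period).
- imaging.grab_frame(name): name is "side" or "top"; returns the picture (420x560x3 uint8, blue, green, red); there is no depth.
- imaging.camera_model(name): a dict with "fx", "fy", "cx", "cy" (pixels), "camera_from_world" (4x4, takes a point from world to camera coordinates). Camera axes: x right, y down, z forward; pixel columns grow to the right and rows downward; lengths in m; the calibration is good to about 2 mm. A picture is of the moment at which its call begins. camera_model takes no time and is no camera call.
- robot.hand_in(): hands the job in; it is judged then, once.
The state is a dict: "clock": time; "joint_positions": joint angles; "qd": joint speeds; "tau": joint torques, N m; "position": TCP position; "tcp_rot": TCP orientation; "contact_force": force on the tool from outside, world axes, zero at the start; "torque": the same for the moment, N m; "gripper_width": opening from 0.0 (shut) to 1.0 (fully open); "finger_force": force on a finger pad.
Only numpy, scipy, OpenCV 4.12 (cv2) and the standard library are available. Lean on these libraries where they do the work, as an engineer would, in place of code of your own. Each camera call takes 0.05 s, during which the arm holds its last target. There are 200 camera calls.

### The job

Open the blue steel case for the day: turn the orange-winged lock pin until its crossbar comes free of the lock, draw it out and set it down on the counter beside the case without dropping it. Then lift the lid by its front lip, without letting it fall shut or slam, and swing it all the way back until it rests open on its stop. Leave the other things on the counter where they are.

Things in the scene. Friction and masses are not known exactly. Their poses are not given: they have to be found in the camera images.
- case: blue steel case fixed to the counter, its front (lock and lip) facing roughly to the robot's right (-y), 140 mm deep (x) x 200 mm wide (y), walls 84 mm high and 4 mm thick. Origin at the centre of its underside; its x axis points from the front to the hinge side, z up.
- lid (a joint): angle of the case's lid in rad: 0 shut, 1.9 on its stop, leaning back past upright; below about 1.57 it falls shut by itself. A 4 mm plate of 0.3 to 0.55 kg, underside 84 mm above the counter when shut. Its front lip overhangs the case's front wall by 28 mm; within 33 mm of the middle a tongue of the lid reaches 55 mm out over the lock bracket (46 to 73 mm above the counter).
- lip_left (a point): middle of the free part of the lid's front lip on the case's +y side, on its front edge: rounded, 6 mm thick, free along 65 mm of its length centred here, with nothing beneath it. Moves with the lid.
- lip_right (a point): the same on the case's -y side.
- hinge_line (a point): middle of the lid's hinge line, 84 mm up, 70 mm behind the case's centre; the hinge runs along the case's y axis, and the lip is 168 mm from it.
- lock (a point): point on the lock's upright axis, level with the shut lid's top, 88 mm above the counter, 97.5 mm in front of the case's centre. Axes as the case's. The slot (10.5 x 29 mm) in the brass lock plate below the lid runs only roughly along the case's y axis: up to 0.25 rad off either way, differently each time, not measured; feel for it by pulling up gently at several angles.
- wing (a point): centre of the pin's orange wing, the part to grasp: 12 mm thick (the pin's x), 60 mm long (the pin's y, parallel to the crossbar), 34 mm tall, 53 mm above the pin's origin. At the start the wing stands 0.85 to 1.15 rad anticlockwise, seen from above, of the case's y axis.
- pin: steel lock pin, 70 mm tall, 0.12 kg; its origin is the centre of its bottom end, z up its axis. A 38 mm flange rests on the lid; a 7 mm shaft goes down through a 30 mm hole in the lid's tongue and the lock plate's slot. Its bottom crossbar (7 x 26 x 6 mm along its y) is caught under that plate with 4 mm of play; it passes when within 0.12 rad of the slot, and clears the lid after 32 mm of lift.
- steel_cup: plain grey steel drinking cup, 77 mm wide, 101 mm tall, left of the case. Bystander, to be left alone. Origin at the centre of its underside.
- shaker_2: glass spice shaker with red spice and a steel cap, 41 mm wide, 87 mm tall, left and behind. Bystander, to be left alone. Origin at the centre of its underside.
- tape_roll: roll of brown packing tape lying flat, 96 mm wide, 48 mm tall, right of the case. Bystander, to be left alone. Origin at the centre of its underside.
- price_3: small price card on a wooden foot, 24 x 62 x 59 mm, right and behind. Bystander, to be left alone. Origin at the centre of its underside.
- shaker_3: glass spice shaker with dark spice and a steel cap, 41 mm wide, 87 mm tall, right of the case. Bystander, to be left alone. Origin at the centre of its underside.
Mind the look-alikes: they are no part of the job. There is more than one size of the pin; the one meant has the size given above.

How it is judged:
On the way, in this order (a step that is already met when the one before it is completed fails the run):
1. the lock pin is out of the lock and set down on the counter, with the lid still shut (horizontal distance between pin and lock above 0.05 m and height (world z) of pin below 0.035 m and contact force between the fingers and pin below 0.5 N and value of joint lid below 0.1 rad), for 0.2 s.
2. the lid has been swung back onto its stop (value of joint lid above 1.83 rad), for 0.2 s.
At the end, for the whole second after the job is handed in: The lid rests on its stop (over 1.83 rad of 1.9) and is still; the lock pin stands or lies at rest on the counter, outside the case and more than 50 mm from the lock (value of joint lid above 1.83 rad and velocity of joint lid below 0.1 rad/s and height (world z) of pin between -0.01 and 0.035 m and linear speed of pin below 0.03 m/s and horizontal distance between pin and lock above 0.05 m and (x of pin in the frame of case above 0.07 m or x of pin in the frame of case below -0.07 m or y of pin in the frame of case above 0.1 m or y of pin in the frame of case below -0.1 m)); the robot touches nothing.
It fails at once if the lid falls shut or is slammed (over 4 rad/s) (velocity of joint lid above 4 rad/s or velocity of joint lid below -4 rad/s).
It fails at once if the lock pin is dropped (over 1 m/s while not held) (linear speed of pin above 1 m/s and contact force between the fingers and pin below 0.5 N).
It fails at once if a bystander (cup, shaker, tape roll or price card) is moved more than 30 mm (distance of any of steel_cup, shaker_2, tape_roll, price_3, shaker_3 from where it was at the start of the episode above 0.03 m).
It also fails if it takes over 64 s, if anything falls off the work surface, if the arm or the gripper's body presses on something with over 40 N, if the wrist force passes 120 N, or if a joint passes its speed limit or range.

## Working session

There is one attempt and no reset: what is moved stays moved. The work goes in short steps, Python scripts to look and compute and a tool call to move; the robot and the scene stay as the last step left them, time stands still between calls to the robot, and variables do not carry over. Pictures are saved under pics/ and viewed, at most 10 in all, crops included, and the job is handed in when it is done.

Besides the shell and the picture viewer there is one more tool, called after "Call:" as name(argument=value, ...), one argument or row to a line, values as JSON. carry_out: Moves the arm, as the interface text tells. Its arguments: {"type":"object","properties":{"targets":{"type":"string"}},"required":["targets"]}

```bash
mkdir -p pics; cat > h.py <<'E'
import numpy as np, cv2
from bench import telemetry, imaging, robot
from scipy.spatial.transform import Rotation as R
def ray(name,u,v):
    m=imaging.camera_model(name);T=np.array(m["camera_from_world"])
    d=np.array([(u-m["cx"])/m["fx"],(v-m["cy"])/m["fy"],1.])
    return -T[:3,:3].T@T[:3,3], T[:3,:3].T@d
def atz(name,u,v,z):
    o,d=ray(name,u,v);return o+d*(z-o[2])/d[2]
def proj(name,p):
    m=imaging.camera_model(name);T=np.array(m["camera_from_world"])
    c=T[:3,:3]@np.array(p)+T[:3,3];return np.array([m["fx"]*c[0]/c[2]+m["cx"],m["fy"]*c[1]/c[2]+m["cy"]])
def tri(a,b):
    (o1,d1),(o2,d2)=ray("side",*a),ray("top",*b)
    A=np.stack([d1,-d2],1);s=np.linalg.lstsq(A,o2-o1,rcond=None)[0]
    p,q=o1+s[0]*d1,o2+s[1]*d2;return (p+q)/2,np.linalg.norm(p-q)
E
python3 - <<'E'
from h import *
for n in("side","top"):
    cv2.imwrite(f"pics/{n}0.png",imaging.grab_frame(n)); m=imaging.camera_model(n); print(n,m["fx"],ray(n,280,210))
s=telemetry.observe(); print({k:np.round(v,3) for k,v in s.items()}); print(R.from_quat(s["tcp_rot"]).as_matrix().round(3))
E
```

```text
side 501.7556924683369 (array([ 0.6183605 , -1.21629764,  0.66081156]), array([-0.04599193,  0.90826102, -0.41607168]))
top 465.95254688342806 (array([ 0.40598614, -0.03152163,  1.30113695]), array([ 0.1030294 , -0.01587729, -0.9945846 ]))
{'clock': np.float64(0.1), 'joint_positions': array([ 1.151,  0.69 , -0.194,  1.566,  0.157,  0.902, -0.215]), 'qd': array([ 0.001, -0.003, -0.   , -0.003,  0.   ,  0.001,  0.   ]), 'tau': array([-3.0000e-03, -5.2849e+01, -1.2710e+00, -1.5384e+01, -5.3000e-02,
        2.0000e-03,  0.0000e+00]), 'position': array([ 0.274, -0.561,  0.238]), 'tcp_rot': array([ 0.974,  0.225, -0.   , -0.001]), 'contact_force': array([-0.559, -0.809, -0.122]), 'torque': array([-0.027, -0.02 ,  0.009]), 'finger_force': np.float64(0.0), 'gripper_width': np.float64(1.004)}
[[ 0.899  0.438 -0.001]
 [ 0.438 -0.899  0.001]
 [-0.    -0.002 -1.   ]]
```

View pics/side0.png

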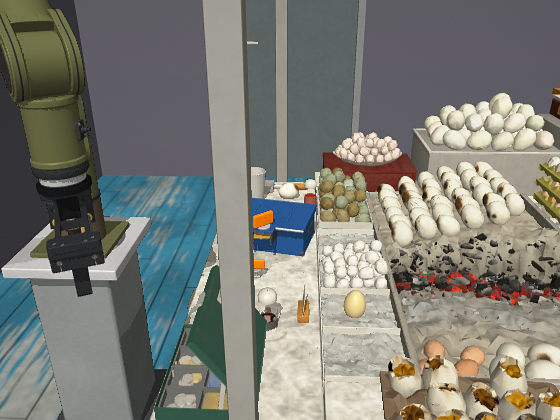

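View pics/top0.png

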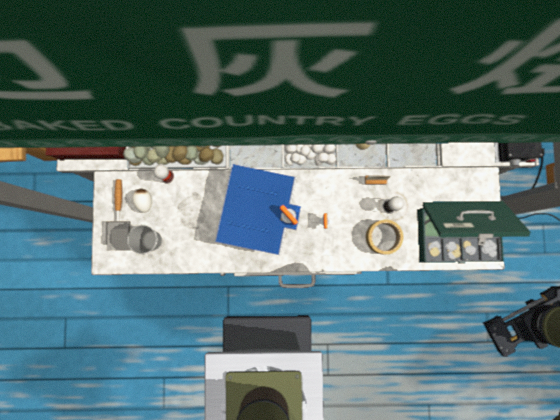

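The top view shows the case at about (255,210) with its lock side facing right. The pin's wing is at (288,215), and a smaller look-alike pin stands at (320,220). The side view shows the case at (285,225), partly hidden by a post.

```bash
python3 - <<'E'
import cv2
a=cv2.imread("pics/top0.png")[155:275,190:350]
cv2.imwrite("pics/topc.png",cv2.resize(a,(800,600),interpolation=cv2.INTER_CUBIC))
a=cv2.imread("pics/side0.png")[170:290,200:360]
cv2.imwrite("pics/sidec.png",cv2.resize(a,(800,600),interpolation=cv2.INTER_CUBIC))
E
```

```text
(no output)
```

View pics/topc.png

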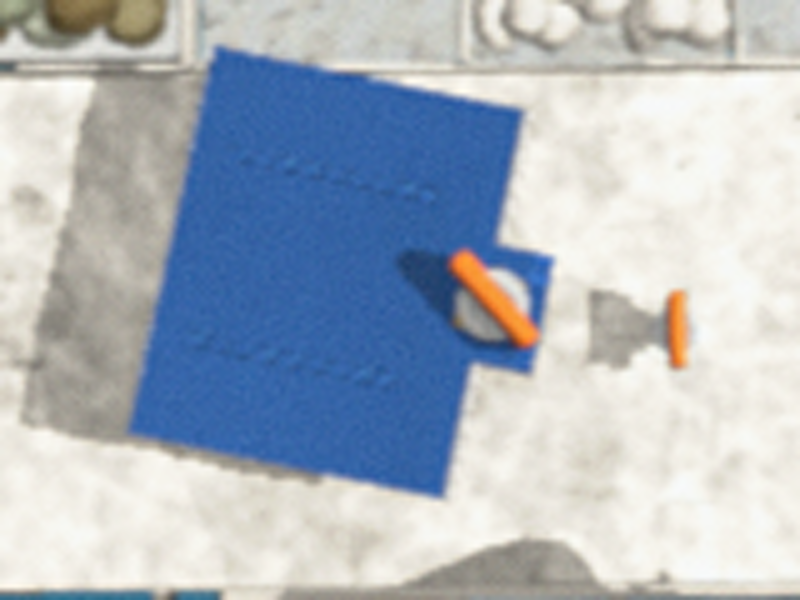

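View pics/sidec.png

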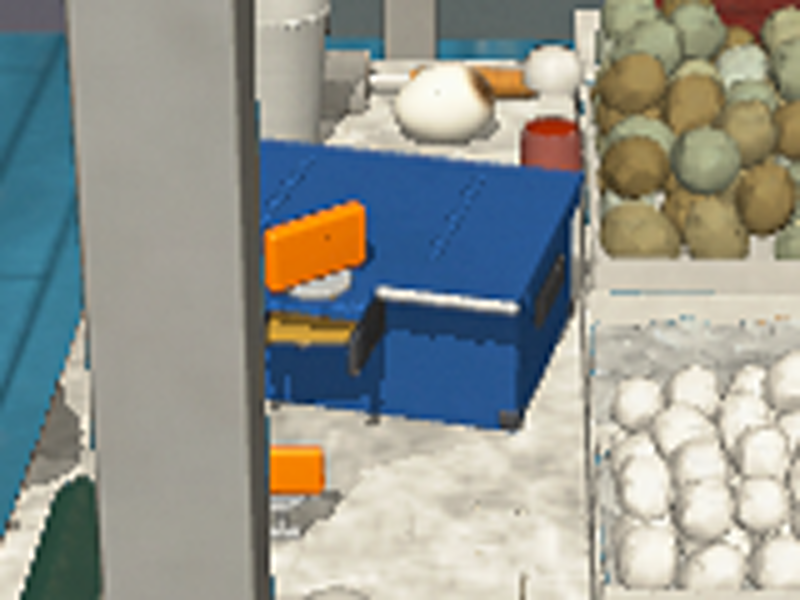

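The crops give these pixels. In the top crop the lid corners are (217,47), (522,110), (443,497) and (130,432), the tongue corners are (553,257) and (533,373), and the wing runs from (462,258) to (530,340). The side crop shows the real pin's wing at (316,245) on its flange. The smaller look-alike is below it at about (297,470).

```bash
python3 - <<'E'
from h import *
t=lambda u,v,z:atz("top",190+u/5,155+v/5,z)
C=[t(*p,.088) for p in[(217,47),(522,110),(443,497),(130,432)]]
hf,ff,fn,hn=C
print(np.round(C,3),[round(np.linalg.norm(a-b),3) for a,b in[(hf,ff),(ff,fn),(fn,hn),(hn,hf)]])
xd=(hf-ff)+(hn-fn); yd=(hf-hn)+(ff-fn); print("yaw x",np.arctan2(xd[1],xd[0]),"y-90",np.arctan2(yd[1],yd[0])-np.pi/2)
th=np.mean([np.arctan2(xd[1],xd[0]),np.arctan2(yd[1],yd[0])-np.pi/2])
ex=np.array([np.cos(th),np.sin(th),0]);ey=np.array([-ex[1],ex[0],0])
tm=(t(553,257,.088)+t(533,373,.088))/2; mid=np.mean(C,0)
for nm,p in(("tongue",tm),("lidmid",mid),("fl",(ff+fn)/2)): print(nm,p.round(4))
print("lock from tongue",(tm+ex*.0275).round(4)," from lip", ((ff+fn)/2-ex*(-.0005)).round(4))
w1,w2=t(462,258,.126),t(530,340,.126);d=w1-w2
print("wing",w1,w2,np.linalg.norm(d),((w1+w2)/2).round(4),"angle vs y",np.arctan2(d[1],d[0])-np.arctan2(ey[1],ey[0]),"world",np.arctan2(d[1],d[0]))
print("tri",tri((200+316/5,170+245/5),(190+496/5,155+299/5)))
L=(ff+fn)/2
print("small",t(679,330,.05), "lip_r",(L-ey*.066).round(3),"lip_l",(L+ey*.066).round(3), "th",th)
for n,p,z in(("tape",(385,237),.048),("sh3",(393,204),.087),("card",(374,180),.05),("cup",(145,238),.1)): print(n,atz("top",*p,z).round(3))
for z in (.0,): print("edge front",atz("top",300,272,z),atz("top",300,172,z),"shaft", proj("side",L-ey*.066))
E
```

```text
[[ 0.654  0.071  0.088]
 [ 0.619 -0.09   0.088]
 [ 0.416 -0.046  0.088]
 [ 0.452  0.116  0.088]] [np.float64(0.164), np.float64(0.208), np.float64(0.166), np.float64(0.208)]
yaw x 1.3543085417114624 y-90 -1.7891778177687359
tongue [ 0.5102 -0.0993  0.088 ]
lidmid [0.5351 0.0128 0.088 ]
fl [ 0.5173 -0.0679  0.088 ]
lock from tongue [ 0.537  -0.1052  0.088 ]  from lip [ 0.5178 -0.068   0.088 ]
wing [ 0.53632407 -0.05648237  0.126     ] [ 0.49420604 -0.09033306  0.126     ] 0.05403514957024687 [ 0.5153 -0.0734  0.126 ] angle vs y -0.6763623226124644 world 0.6769993661537954
tri (array([ 0.51717717, -0.07387365,  0.11156248]), np.float64(0.0012126781702358523))
small [ 0.5043923  -0.17458074  0.05      ] lip_r [ 0.503 -0.132  0.088] lip_l [ 0.532 -0.003  0.088] th -0.21743463802863672
tape [ 0.459 -0.333  0.048]
sh3 [ 0.544 -0.348  0.087]
card [ 0.615 -0.308  0.05 ]
cup [0.462 0.297 0.1  ]
edge front [ 0.36736036 -0.10553635  0.        ] [ 0.64829553 -0.11030158  0.        ] shaft [255.517507   237.91985888]
```

The sizes agree: the lid measures 165x208 mm and the triangulated wing is at z 0.112. The case x axis points along 1.354 rad in world, the lock is near (0.516,-0.073), and the wing stands 0.89 rad from the case's y axis. I'll move above the wing.

Call:
carry_out(
  targets="17.25 -13.3 1.5 0 0 -2.57 0;17.25 -13.3 1.5 0 0 -2.57 0;17.25 -13.3 1.5 0 0 -2.57 0;17.25 -13.3 1.5 0 0 -2.57 0;17.25 -13.3 1.5 0 0 -2.57 0;17.25 -13.3 1.5 0 0 -2.57 0;17.25 -13.3 1.5 0 0 -2.57 0;17.25 -13.3 1.5 0 0 -2.57 0;17.25 -13.3 1.5 0 0 -2.57 0;17.25 -13.3 1.5 0 0 -2.57 0;17.25 -13.3 1.5 0 0 -2.57 0;17.25 -13.3 1.5 0 0 -2.57 0",
)

```text
clock: 1.6
position: [0.515, -0.0759, 0.2012]
tcp_rot: [0.944, 0.331, -0.001, 0.0]
contact_force: [-0.4, 0.6, -0.2]
gripper_width: 1.0
finger_force: 0.0
```

```bash
cat >> h.py <<'E'
def go(p,yaw=None):
    "units to bring TCP to p with tool x at world angle yaw (tool down)"
    s=telemetry.observe();M=R.from_quat(s["tcp_rot"]).as_matrix();sh=M.T@(np.array(p)-s["position"])/.025
    rv=np.zeros(3)
    if yaw is not None:
        T=np.array([[np.cos(yaw),np.sin(yaw),0],[np.sin(yaw),-np.cos(yaw),0],[0,0,-1]])
        rv=R.from_matrix(M.T@T).as_rotvec()*180/np.pi/5
    print("t",round(float(s["clock"]),2),"units",sh.round(2),rv.round(2),"pos",np.round(s["position"],4),"F",np.round(s["contact_force"],1),"w",round(float(s["gripper_width"]),3),"x-ang",round(float(np.arctan2(M[1,0],M[0,0])),3),"q",np.round(s["joint_positions"],2))
E
python3 -c "
from h import *
go((.516,-.073,.097),.677)"
```

```text
t 1.6 units [ 0.11 -0.07  4.17] [ 0.    0.02 -0.02] pos [ 0.515  -0.0759  0.2012] F [-0.4  0.6 -0.2] w 1.0 x-ang 0.675 q [ 0.16  0.61 -0.17  1.92  0.16  0.63 -1.01]
```

Call:
carry_out(
  targets="0.1 -0.05 1.5 0 0 0 0;0.1 -0.05 3 0 0 0 0;0.1 -0.05 3.7 0 0 0 0;0.1 -0.05 4.1 0 0 0 0;0.1 -0.05 4.1 0 0 0 0;0.1 -0.05 4.1 0 0 0 1;0.1 -0.05 4.1 0 0 0 1;0.1 -0.05 4.1 0 0 0 1;0.1 -0.05 4.1 0 0 0 1;0.1 -0.05 4.1 0 0 0 1;0.1 -0.05 4.1 0 0 0 1",
)

```text
clock: 2.98
position: [0.517, -0.0713, 0.0987]
tcp_rot: [0.943, 0.333, 0.0, 0.0]
contact_force: [0.1, -0.5, -0.1]
gripper_width: 0.344
finger_force: 0.0
```

```bash
python3 -c "
from h import *
go((.516,-.073,.097),.677);print(telemetry.observe()['finger_force'],telemetry.observe()['torque'])"
```

```text
t 2.98 units [-0.08  0.03  0.07] [ 0.   -0.    0.01] pos [ 0.517  -0.0713  0.0987] F [ 0.1 -0.5 -0.1] w 0.344 x-ang 0.678 q [ 0.12  0.78 -0.11  1.99  0.21  0.38 -1.06]
0.0 [ 0.0006074  -0.02488674 -0.01213578]
```

Call:
carry_out(
  targets="0 0 0 0 0 0 1;0 0 0 0 0 0 1;0 0 0 0 0 0 1;0 0 0 0 0 0 1;0 0 0 0 0 0 1",
)

```text
clock: 3.6
position: [0.517, -0.0713, 0.0987]
tcp_rot: [0.943, 0.333, -0.0, 0.0]
contact_force: [-0.6, 0.0, -0.6]
gripper_width: 0.135
finger_force: 30.0
```

Call:
carry_out(
  targets="0 0 0 0 0 1.5 1;0 0 0 0 0 3 1;0 0 0 0 0 4.5 1;0 0 0 0 0 6 1;0 0 0 0 0 7.2 1;0 0 0 0 0 8.2 1;0 0 0 0 0 8.2 1;0 0 -0.1 0 0 8.2 1;0 0 -0.2 0 0 8.2 1;0 0 -0.24 0 0 8.2 1;0 0 -0.24 0 0 8.2 1",
)

```text
clock: 4.97
position: [0.5171, -0.0713, 0.1049]
tcp_rot: [1.0, -0.019, 0.0, 0.0]
contact_force: [0.4, 0.2, -1.5]
gripper_width: 0.135
finger_force: 30.0
```

```bash
python3 -c "
from h import *
go((.516,-.073,.097),.677);print(telemetry.observe()['finger_force'],telemetry.observe()['torque'])"
```

```text
t 4.97 units [-0.04  0.07  0.31] [ 0.   -0.   -8.19] pos [ 0.5171 -0.0713  0.1049] F [ 0.4  0.2 -1.5] w 0.135 x-ang -0.037 q [ 0.02  0.77  0.04  1.99 -0.08  0.38 -1.48]
29.966440787538886 [ 0.0578914   0.01574124 -0.04049202]
```

Call:
carry_out(
  targets="0 0 -0.1 0 0 0 1;0 0 -0.2 0 0 0 1;0 0 -0.3 0 0 0 1;0 0 -0.3 0 0 0 1",
)

```text
clock: 5.48
position: [0.5172, -0.0713, 0.1125]
tcp_rot: [1.0, -0.019, 0.0, 0.0]
contact_force: [-0.8, -0.8, -0.4]
gripper_width: 0.133
finger_force: 30.0
```

Call:
carry_out(
  targets="0 0 -0.3 0 0 0 1;0 0 -0.6 0 0 0 1;0 0 -1 0 0 0 1;0 0 -1.5 0 0 0 1;0 0 -2 0 0 0 1;0 0 -2.4 0 0 0 1;0 0 -2.4 0 0 0 1",
)

```text
clock: 6.35
position: [0.5176, -0.0714, 0.1731]
tcp_rot: [1.0, -0.019, 0.001, 0.0]
contact_force: [0.8, -0.5, -1.8]
gripper_width: 0.131
finger_force: 30.0
```

```bash
python3 - <<'E'
from h import *
go((.516,-.073,.097))
s=cv2.resize(imaging.grab_frame("side")[150:290,200:360],(640,560),interpolation=cv2.INTER_CUBIC)
cv2.imwrite("pics/side1.png",s)
E
```

```text
t 6.35 units [-0.07  0.07  3.05] [0. 0. 0.] pos [ 0.5176 -0.0714  0.1731] F [ 0.8 -0.5 -1.8] w 0.131 x-ang -0.038 q [ 0.01  0.65  0.07  1.95 -0.08  0.54 -1.48]
```

View pics/side1.png

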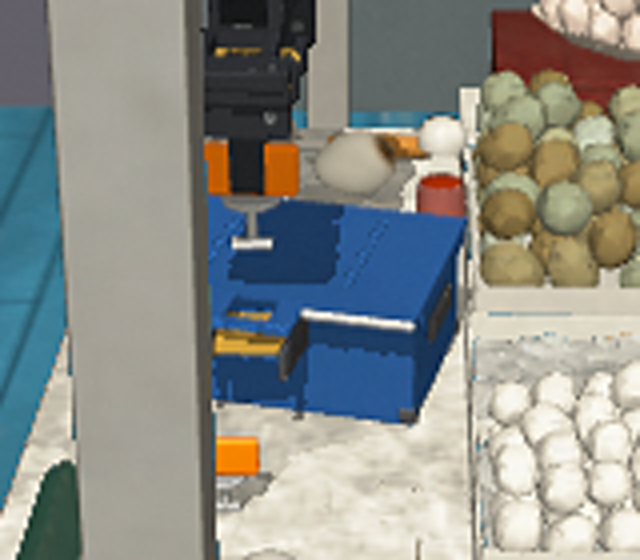

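The pin is out. Its crossbar hangs clear at crop (252,243) and the lid is still shut. I'll stand the pin upright on the free counter near (0.585,-0.20).

```bash
python3 -c "
from h import *
go((.585,-.2,.06),-.038)"
```

```text
t 6.4 units [2.9  5.04 4.5 ] [ 0.   -0.01  0.01] pos [ 0.5172 -0.0713  0.1726] F [-0.6  1.1 -0.8] w 0.135 x-ang -0.037 q [ 0.01  0.66  0.07  1.95 -0.08  0.54 -1.48]
```

Call:
carry_out(
  targets="1 1.7 0 0 0 0 1;2 3.4 0 0 0 0 1;2.9 5 0 0 0 0 1;2.9 5 0.5 0 0 0 1;2.9 5 1.5 0 0 0 1;2.9 5 2.5 0 0 0 1;2.9 5 3.5 0 0 0 1;2.9 5 4.2 0 0 0 1;2.9 5 4.6 0 0 0 1;2.9 5 4.8 0 0 0 1;2.9 5 4.8 0 0 0 1",
)

```text
clock: 7.78
position: [0.585, -0.1989, 0.0524]
tcp_rot: [1.0, -0.019, 0.0, 0.0]
contact_force: [0.3, 0.2, -1.0]
gripper_width: 0.132
finger_force: 30.0
```

```bash
python3 -c "
from h import *
go((.585,-.2,.0432),-.038);print(R.from_quat(telemetry.observe()['tcp_rot']).as_matrix().round(4))"
```

```text
t 7.78 units [0.   0.04 0.37] [ 0.   -0.    0.01] pos [ 0.585  -0.1989  0.0524] F [ 0.3  0.2 -1. ] w 0.132 x-ang -0.037 q [ 0.24  0.93  0.03  1.72 -0.05  0.49 -1.31]
[[ 9.993e-01 -3.740e-02  4.000e-04]
 [-3.740e-02 -9.993e-01 -1.000e-04]
 [ 4.000e-04  1.000e-04 -1.000e+00]]
```

Call:
carry_out(
  targets="0 0 0.1 0 0 0 1;0 0 0.2 0 0 0 1;0 0 0.28 0 0 0 1;0 0 0.34 0 0 0 1;0 0 0.34 0 0 0 1",
)

```text
clock: 8.4
position: [0.5847, -0.199, 0.0436]
tcp_rot: [1.0, -0.019, -0.0, 0.0]
contact_force: [-0.3, 0.1, -1.0]
gripper_width: 0.134
finger_force: 30.0
```

Call:
carry_out(
  targets="0 0 0.04 0 0 0 1;0 0 0.08 0 0 0 1;0 0 0.08 0 0 0 1",
)

```text
clock: 8.78
position: [0.585, -0.1991, 0.0434]
tcp_rot: [1.0, -0.019, 0.0, 0.0]
contact_force: [-2.6, 0.7, 10.9]
gripper_width: 0.134
finger_force: 30.0
```

Call:
carry_out(
  targets="0 0 -0.05 0 0 0 1;0 0 -0.05 0 0 0 0.8;0 0 -0.05 0 0 0 0.7;0 0 -0.05 0 0 0 0.6;0 0 -0.05 0 0 0 0.6;0 0 -0.05 0 0 0 0.6",
)

```text
clock: 9.52
position: [0.5848, -0.1989, 0.0429]
tcp_rot: [1.0, -0.019, -0.0, 0.0]
contact_force: [0.1, 0.2, -0.5]
gripper_width: 0.402
finger_force: 0.0
```

Call:
carry_out(
  targets="0 0 -0.3 0 0 0 0.6;0 0 -0.8 0 0 0 0.6;0 0 -1.6 0 0 0 0.6;0 0 -2.8 0 0 0 0.6;0 0 -4.5 0 0 0 0.6;0 0 -6 0 0 0 0.6;0 0 -6 0 0 0 0.6",
)

```text
clock: 10.4
position: [0.5871, -0.1998, 0.1976]
tcp_rot: [1.0, -0.019, 0.004, 0.001]
contact_force: [-0.1, -0.1, 0.0]
gripper_width: 0.397
finger_force: 0.0
```

```bash
python3 - <<'E'
from h import *
go((.40,-.16,.25),-.217)
s=cv2.resize(imaging.grab_frame("side")[150:350,200:400],(500,500),interpolation=cv2.INTER_CUBIC)
t=cv2.resize(imaging.grab_frame("top")[150:275,190:420],(800,435),interpolation=cv2.INTER_CUBIC)[:, :]
c=np.zeros((600,800,3),np.uint8);c[:300,:300]=cv2.resize(s,(300,300));c[300:,:]=cv2.resize(t,(800,435))[:300]
c[:300,300:]=cv2.resize(t,(800,435))[135:435,300:]
cv2.imwrite("pics/c2.png",c)
E
```

```text
t 10.4 units [-7.52 -1.3  -2.16] [ 0.02 -0.1   2.05] pos [ 0.5871 -0.1998  0.1976] F [-0.1 -0.1  0. ] w 0.397 x-ang -0.038 q [ 0.23  0.73  0.05  1.64 -0.05  0.77 -1.31]
```

View pics/c2.png

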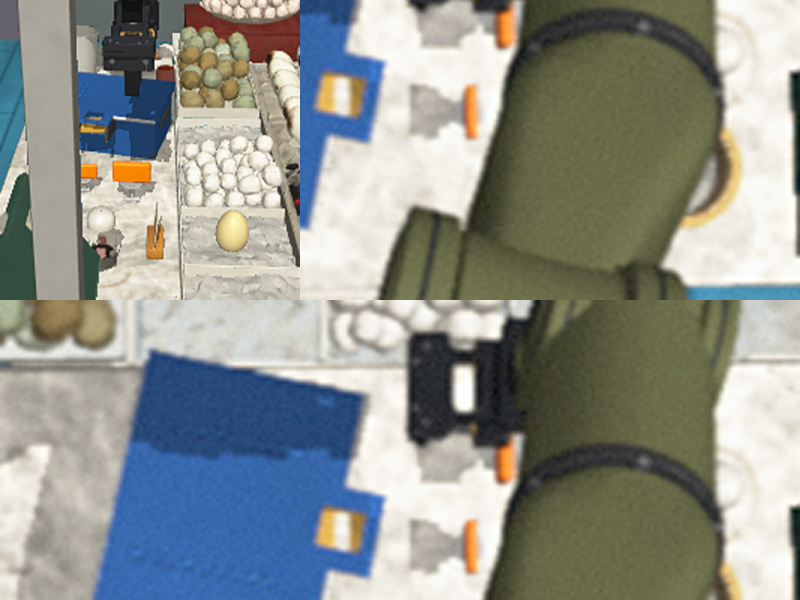

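The pin stands alone on the counter at side crop (131,172), the fingers are clear, and the lid is shut. Next I'll tilt the tool towards the lip in free space to see whether that pose can be reached.

```bash
cat >> h.py <<'E'
ex=np.array([np.cos(1.3535),np.sin(1.3535),0]);ey=np.array([-ex[1],ex[0],0]);lock=np.array([.516,-.073,0])
hinge=lock+ex*.1675+np.array([0,0,.084])
def rot(a):
    z=ex*np.cos(a)-np.array([0,0,1])*np.sin(a);x=-ey;return np.stack([x,np.cross(z,x),z],1)
def lipT(th,yo=.0665,lip=.168,back=0.0):
    "lip bead centre at lid angle th"
    d=-ex*np.cos(th)+np.array([0,0,1])*np.sin(th);n=ex*np.sin(th)+np.array([0,0,1])*np.cos(th)
    return hinge+d*(lip-.003)+n*.002+ey*yo
def goT(p,a):
    s=telemetry.observe();M=R.from_quat(s["tcp_rot"]).as_matrix()
    rv=R.from_matrix(M.T@rot(a)).as_rotvec()*180/np.pi/5
    cur=np.arctan2(-M[2,2],M[:,2]@ex)
    print("t",round(float(s["clock"]),2),"units",(M.T@(np.array(p)-s["position"])/.025).round(2),rv.round(2),"pos",np.round(s["position"],4),"F",np.round(s["contact_force"],1),"w",round(float(s["gripper_width"]),3),"pitch",round(np.degrees(cur),1),"q",np.round(s["joint_positions"],2))
E
python3 -c "
from h import *
print(lipT(0),hinge)
goT(lipT(0)-ex*.09+[0,0,.17],np.radians(28))"
```

```text
[ 0.4516028  -0.05622203  0.086     ] [0.55211138 0.09056105 0.084     ]
t 10.5 units [-6.17 -1.96 -2.49] [12.37  1.1   1.86] pos [ 0.5847 -0.1989  0.1938] F [-0.4  0.1 -0.8] w 0.399 pitch 90.0 q [ 0.23  0.73  0.05  1.64 -0.05  0.77 -1.31]
```

Call:
carry_out(
  targets="0 0 -2.5 0 0 0 0.6;-2 -0.6 -2.5 0 0 0 0.6;-4 -1.3 -2.5 2 0.2 0.3 0.6;-6.2 -2 -2.5 4 0.35 0.6 0.6;-6.2 -2 -2.5 6 0.5 0.9 0.6;-6.2 -2 -2.5 8 0.7 1.2 0.6;-6.2 -2 -2.5 10 0.9 1.5 0.6;-6.2 -2 -2.5 12 1.1 1.8 0.6;-6.2 -2 -2.5 12.4 1.1 1.9 0.6;-6.2 -2 -2.5 12.4 1.1 1.9 0.6;-6.2 -2 -2.5 12.4 1.1 1.9 0.6;-6.2 -2 -2.5 12.4 1.1 1.9 0.6",
)

```text
clock: 12.0
position: [0.4322, -0.1422, 0.2565]
tcp_rot: [0.852, -0.093, 0.055, -0.512]
contact_force: [-1.3, 0.2, 0.0]
gripper_width: 0.399
finger_force: 0.0
```

```bash
python3 -c "
from h import *
goT(lipT(0)-ex*.06+[0,0,.0],np.radians(28))"
```

```text
t 12.0 units [0.03 5.5  4.19] [-0.01  0.01 -0.01] pos [ 0.4322 -0.1422  0.2565] F [-1.3  0.2  0. ] w 0.399 pitch 28.0 q [ 1.02  0.87 -0.44  1.86 -0.69  1.13 -0.62]
```

```bash
python3 -c "
from h import *
goT(lipT(0,.08)-rot(np.radians(28))[:,2]*.04,np.radians(28))"
```

```text
t 12.0 units [-0.51  4.37  4.71] [-0.01  0.01 -0.01] pos [ 0.4322 -0.1422  0.2565] F [-1.3  0.2  0. ] w 0.399 pitch 28.0 q [ 1.02  0.87 -0.44  1.86 -0.69  1.13 -0.62]
```

Call:
carry_out(
  targets="-0.5 1.5 0.5 0 0 0 0.6;-0.5 3 1 0 0 0 0.6;-0.5 4.4 1.5 0 0 0 0.6;-0.5 4.4 2.5 0 0 0 0.6;-0.5 4.4 3.5 0 0 0 0.6;-0.5 4.4 4.2 0 0 0 0.6;-0.5 4.4 4.7 0 0 0 0.6;-0.5 4.4 4.7 0 0 0 0.6;-0.5 4.4 4.7 0 0 0 0.6",
)

```text
clock: 13.12
position: [0.4308, -0.0898, 0.1034]
tcp_rot: [0.852, -0.095, 0.056, -0.513]
contact_force: [-0.0, -0.7, 0.1]
gripper_width: 0.4
finger_force: 0.0
```

```bash
python3 - <<'E'
from h import *
a=np.radians(28)
goT(lipT(0,.08)+rot(a)[:,2]*.010,a)
t=imaging.grab_frame("top")[150:290,190:420]
cv2.imwrite("pics/c3.png",cv2.resize(t,(800,487),interpolation=cv2.INTER_CUBIC))
E
```

```text
t 13.12 units [-0.02 -0.08  2.04] [-0.02 -0.02 -0.04] pos [ 0.4308 -0.0898  0.1034] F [-0.  -0.7  0.1] w 0.4 pitch 27.9 q [ 0.99  1.14 -0.48  1.97 -0.75  0.79 -0.41]
```

View pics/c3.png

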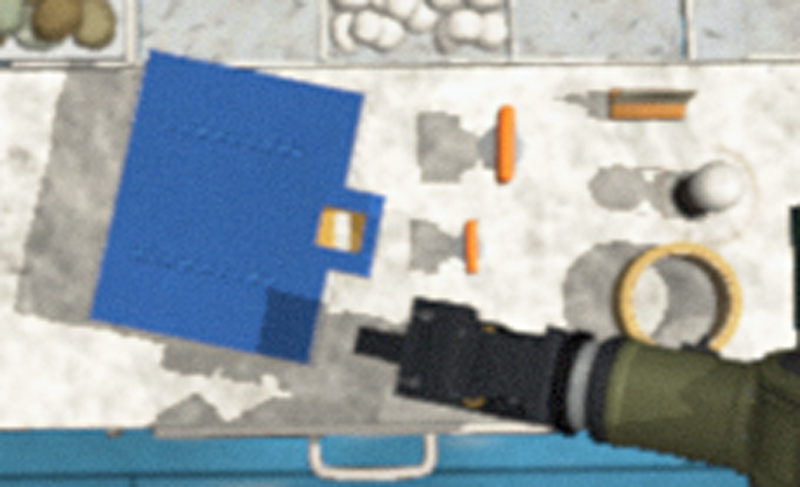

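Call:
carry_out(
  targets="0 -0.08 0.5 0 0 0 0.6;0 -0.08 1 0 0 0 0.6;0 -0.08 1.5 0 0 0 0.6;0 -0.08 2 0 0 0 0.6;0 -0.08 2 0 0 0 0.6;0 -0.08 2 0 0 0 0.8;0 -0.08 2 0 0 0 1;0 -0.08 2 0 0 0 1;0 -0.08 2 0 0 0 1;0 -0.08 2 0 0 0 1",
)

```text
clock: 14.42
position: [0.4407, -0.0441, 0.0838]
tcp_rot: [0.85, -0.094, 0.056, -0.515]
contact_force: [0.9, -0.6, 4.3]
gripper_width: 0.084
finger_force: 29.0
```

```bash
python3 - <<'E'
from h import *
a=np.radians(28)
goT(lipT(0,.08)+rot(a)[:,2]*.010,a);print(telemetry.observe()["finger_force"])
E
```

```text
t 14.43 units [-0.01  0.1   0.02] [-0.08 -0.01 -0.03] pos [ 0.4407 -0.0441  0.0838] F [ 0.9 -0.6  4.3] w 0.084 pitch 27.6 q [ 0.95  1.2  -0.54  2.02 -0.83  0.66 -0.36]
28.990636691451073
```

```bash
cat >> h.py <<'E'
def arc(th0,ths,e=.010,a0=28,a1=100):
    A=lambda t:np.radians(a0+(a1-a0)*t/1.9)
    P=lambda t:lipT(t,.08)+rot(A(t))[:,2]*e
    M0=rot(A(th0))
    for t in ths:
        print(t,((M0.T@(P(t)-P(th0)))/.025).round(2),(R.from_matrix(M0.T@rot(A(t))).as_rotvec()*36/np.pi).round(2))
E
python3 - <<'E'
from h import *
arc(0,[.04,.1,.17,.24,.31,.38,.45,.52,.58,.6])
E
```

```text
0.04 [ 0.   -0.23 -0.12] [-0.3  0.  -0. ]
0.1 [ 0.   -0.57 -0.27] [-0.76  0.   -0.  ]
0.17 [ 0.   -0.99 -0.43] [-1.29  0.   -0.  ]
0.24 [ 0.   -1.42 -0.56] [-1.82  0.    0.  ]
0.31 [ 0.   -1.85 -0.65] [-2.35  0.    0.  ]
0.38 [ 0.   -2.29 -0.72] [-2.88  0.   -0.  ]
0.45 [ 0.   -2.74 -0.75] [-3.41  0.   -0.  ]
0.52 [-0.   -3.18 -0.75] [-3.94  0.    0.  ]
0.58 [ 0.   -3.56 -0.73] [-4.4  0.   0. ]
0.6 [ 0.   -3.69 -0.72] [-4.55 -0.   -0.  ]
```

Call:
carry_out(
  targets="0 -0.1 -0.05 -0.1 0 0 1;0 -0.23 -0.12 -0.3 0 0 1;0 -0.4 -0.2 -0.5 0 0 1;0 -0.57 -0.27 -0.76 0 0 1;0 -0.57 -0.27 -0.76 0 0 1",
)

```text
clock: 15.05
position: [0.4408, -0.0435, 0.0985]
tcp_rot: [0.868, -0.096, 0.052, -0.485]
contact_force: [2.7, 5.9, -0.9]
gripper_width: 0.083
finger_force: 27.4
```

```bash
python3 - <<'E'
from h import *
a=np.radians(28+72*.1/1.9)
goT(lipT(.1,.08)+rot(a)[:,2]*.010,a);print(telemetry.observe()["finger_force"])
arc(.1,[.14,.2,.27,.34,.41,.48,.55,.62,.69,.76,.8])
E
```

```text
t 15.05 units [-0.01  0.06  0.01] [-0.04  0.   -0.03] pos [ 0.4408 -0.0435  0.0985] F [ 2.7  5.9 -0.9] w 0.083 pitch 31.6 q [ 0.92  1.13 -0.54  2.06 -0.84  0.62 -0.39]
27.431848794221878
0.14 [ 0.   -0.23 -0.11] [-0.3  0.  -0. ]
0.2 [ 0.   -0.58 -0.25] [-0.76 -0.    0.  ]
0.27 [-0.   -1.   -0.39] [-1.29 -0.    0.  ]
0.34 [ 0.   -1.44 -0.51] [-1.82  0.    0.  ]
0.41 [-0.   -1.87 -0.59] [-2.35 -0.    0.  ]
0.48 [ 0.   -2.31 -0.64] [-2.88 -0.    0.  ]
0.55 [ 0.   -2.76 -0.65] [-3.41  0.    0.  ]
0.62 [ 0.   -3.2  -0.64] [-3.94 -0.   -0.  ]
0.69 [ 0.   -3.64 -0.59] [-4.47 -0.   -0.  ]
0.76 [-0.   -4.08 -0.52] [-5. -0.  0.]
0.8 [-0.   -4.33 -0.46] [-5.31 -0.    0.  ]
```

Call:
carry_out(
  targets="0 -0.23 -0.11 -0.3 0 0 1;0 -0.58 -0.25 -0.76 0 0 1;0 -1 -0.39 -1.29 0 0 1;0 -1.44 -0.51 -1.82 0 0 1;0 -1.87 -0.59 -2.35 0 0 1;0 -2.31 -0.64 -2.88 0 0 1;0 -2.76 -0.65 -3.41 0 0 1;0 -2.76 -0.65 -3.41 0 0 1",
)

```text
clock: 16.05
position: [0.4457, -0.0222, 0.1655]
tcp_rot: [0.93, -0.102, 0.038, -0.35]
contact_force: [1.2, 3.6, -2.8]
gripper_width: 0.068
finger_force: 28.5
```

```bash
python3 - <<'E'
from h import *
a=np.radians(28+72*.55/1.9)
goT(lipT(.55,.08)+rot(a)[:,2]*.010,a);print(telemetry.observe()["finger_force"])
arc(.55,[.59,.65,.72,.79,.86,.93,1.0,1.07,1.14,1.2])
E
```

```text
t 16.05 units [-0.01  0.03  0.03] [-0.02  0.01 -0.02] pos [ 0.4457 -0.0222  0.1655] F [ 1.2  3.6 -2.8] w 0.068 pitch 48.7 q [ 0.71  0.81 -0.46  2.16 -0.87  0.51 -0.6 ]
28.49932372570038
0.59 [ 0.   -0.24 -0.07] [-0.3 -0.  -0. ]
0.65 [ 0.   -0.61 -0.16] [-0.76 -0.   -0.  ]
0.72 [-0.   -1.05 -0.23] [-1.29 -0.    0.  ]
0.79 [ 0.   -1.49 -0.27] [-1.82 -0.   -0.  ]
0.86 [-0.   -1.94 -0.28] [-2.35 -0.   -0.  ]
0.93 [-0.   -2.38 -0.26] [-2.88 -0.   -0.  ]
1.0 [-0.   -2.82 -0.21] [-3.41 -0.   -0.  ]
1.07 [-0.   -3.26 -0.13] [-3.94 -0.   -0.  ]
1.14 [ 0.   -3.69 -0.01] [-4.47 -0.   -0.  ]
1.2 [ 0.   -4.05  0.11] [-4.93 -0.   -0.  ]
```

Call:
carry_out(
  targets="0 -0.24 -0.07 -0.3 0 0 1;0 -0.61 -0.16 -0.76 0 0 1;0 -1.05 -0.23 -1.29 0 0 1;0 -1.49 -0.27 -1.82 0 0 1;0 -1.94 -0.28 -2.35 0 0 1;0 -2.38 -0.26 -2.88 0 0 1;0 -2.82 -0.21 -3.41 0 0 1;0 -2.82 -0.21 -3.41 0 0 1",
)

```text
clock: 17.05
position: [0.4564, 0.0253, 0.2159]
tcp_rot: [0.972, -0.107, 0.022, -0.208]
contact_force: [-3.8, -3.0, 5.6]
gripper_width: 0.055
finger_force: 29.4
```

```bash
python3 - <<'E'
from h import *
a=np.radians(28+72*1/1.9)
goT(lipT(1.,.08)+rot(a)[:,2]*.010,a);print(telemetry.observe()["finger_force"])
arc(1.,[1.04,1.1,1.17,1.24,1.31,1.38,1.45,1.52,1.58,1.64,1.7])
E
```

```text
t 17.05 units [-0.02 -0.02  0.06] [-0.01  0.01 -0.03] pos [0.4564 0.0253 0.2159] F [-3.8 -3.   5.6] w 0.055 pitch 65.8 q [ 0.26  0.55 -0.18  2.16 -0.72  0.5  -1.04]
29.440324902534485
1.04 [ 0.   -0.25 -0.03] [-0.3  0.   0. ]
1.1 [ 0.   -0.63 -0.06] [-0.76 -0.    0.  ]
1.17 [ 0.   -1.07 -0.06] [-1.29 -0.    0.  ]
1.24 [ 0.   -1.52 -0.03] [-1.82 -0.    0.  ]
1.31 [ 0.   -1.96  0.03] [-2.35 -0.    0.  ]
1.38 [ 0.   -2.39  0.12] [-2.88 -0.    0.  ]
1.45 [ 0.   -2.82  0.24] [-3.41 -0.    0.  ]
1.52 [ 0.   -3.23  0.39] [-3.94 -0.    0.  ]
1.58 [ 0.   -3.58  0.54] [-4.4 -0.   0. ]
1.64 [ 0.   -3.92  0.72] [-4.85 -0.    0.  ]
1.7 [ 0.   -4.25  0.91] [-5.31 -0.    0.  ]
```

```bash
python3 - <<'E'
from h import *
s=cv2.resize(imaging.grab_frame("side")[100:280,200:360],(533,600),interpolation=cv2.INTER_CUBIC)
cv2.imwrite("pics/c4.png",s)
E
```

```text
(no output)
```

View pics/c4.png

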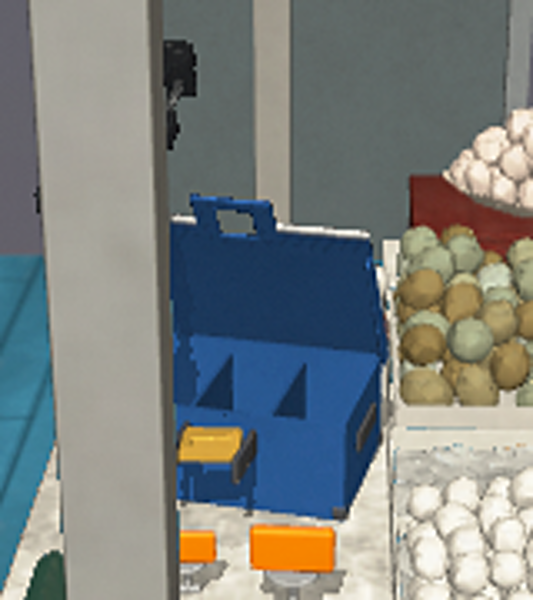

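The side view shows the lid open at about 1 rad, with its right lip corner at crop (372,235) and the grip hidden behind the post. The narrowing finger width fits the lid plate lining up with the pads, so I'll continue past upright.

Call:
carry_out(
  targets="0 -0.25 0 -0.3 0 0 1;0 -0.63 0.02 -0.76 0 0 1;0 -1.07 0.04 -1.29 0 0 1;0 -1.52 0.07 -1.82 0 0 1;0 -1.96 0.13 -2.35 0 0 1;0 -2.39 0.22 -2.88 0 0 1;0 -2.82 0.34 -3.41 0 0 1;0 -2.82 0.34 -3.41 0 0 1",
)

```text
clock: 18.1
position: [0.4717, 0.0934, 0.2399]
tcp_rot: [0.992, -0.108, 0.006, -0.064]
contact_force: [-10.5, -2.6, 38.3]
gripper_width: 0.053
finger_force: 30.0
```

```bash
python3 - <<'E'
from h import *
a=np.radians(28+72*1.45/1.9)
goT(lipT(1.45,.08)+rot(a)[:,2]*.010,a);print(telemetry.observe()["finger_force"])
arc(1.45,[1.49,1.54,1.59,1.64,1.69,1.74,1.78,1.82,1.85,1.88,1.9,1.93])
E
```

```text
t 18.1 units [-0.04  0.09  0.06] [-0.07  0.02 -0.  ] pos [0.4717 0.0934 0.2399] F [-10.5  -2.6  38.3] w 0.053 pitch 82.6 q [-0.35  0.5   0.22  2.04 -0.4   0.6  -1.62]
29.998852014541626
1.49 [ 0.   -0.25  0.01] [-0.3  0.  -0. ]
1.54 [ 0.   -0.57  0.03] [-0.68 -0.   -0.  ]
1.59 [ 0.   -0.88  0.08] [-1.06 -0.    0.  ]
1.64 [ 0.   -1.19  0.13] [-1.44  0.   -0.  ]
1.69 [ 0.   -1.5   0.21] [-1.82 -0.    0.  ]
1.74 [ 0.   -1.81  0.3 ] [-2.2 -0.  -0. ]
1.78 [ 0.   -2.05  0.38] [-2.5  0.  -0. ]
1.82 [ 0.   -2.28  0.47] [-2.8  0.   0. ]
1.85 [ 0.   -2.46  0.54] [-3.03  0.   -0.  ]
1.88 [ 0.   -2.63  0.62] [-3.26 -0.   -0.  ]
1.9 [ 0.   -2.74  0.68] [-3.41  0.    0.  ]
1.93 [ 0.   -2.91  0.77] [-3.64  0.   -0.  ]
```

Call:
carry_out(
  targets="0 0 -0.08 0 0 0 1;0 -0.25 -0.11 -0.3 0 0 1;0 -0.57 -0.11 -0.68 0 0 1;0 -0.88 -0.06 -1.06 0 0 1;0 -1.19 -0.01 -1.44 0 0 1;0 -1.5 0.07 -1.82 0 0 1;0 -1.5 0.07 -1.82 0 0 1",
)

```text
clock: 18.98
position: [0.4798, 0.1299, 0.2398]
tcp_rot: [0.994, -0.109, -0.004, 0.016]
contact_force: [-4.1, 1.1, 11.8]
gripper_width: 0.05
finger_force: 30.1
```

```bash
python3 - <<'E'
from h import *
a=np.radians(28+72*1.69/1.9)
goT(lipT(1.69,.08)+rot(a)[:,2]*.010,a);print(telemetry.observe()["finger_force"],telemetry.observe()["torque"])
arc(1.69,[1.74,1.78,1.82,1.85,1.88,1.9,1.93])
E
```

```text
t 18.98 units [-0.04  0.06  0.09] [-0.04  0.04 -0.  ] pos [0.4798 0.1299 0.2398] F [-4.1  1.1 11.8] w 0.05 pitch 91.9 q [-0.61  0.56  0.37  1.94 -0.26  0.71 -1.87]
30.124234576360323 [0.36788756 0.73273945 0.01752511]
1.74 [-0.   -0.31  0.04] [-0.38  0.   -0.  ]
1.78 [-0.   -0.56  0.08] [-0.68  0.   -0.  ]
1.82 [-0.   -0.81  0.14] [-0.99  0.   -0.  ]
1.85 [-0.   -1.    0.18] [-1.21  0.   -0.  ]
1.88 [-0.   -1.18  0.23] [-1.44 -0.   -0.  ]
1.9 [ 0.   -1.3   0.27] [-1.59  0.    0.  ]
1.93 [ 0.   -1.48  0.33] [-1.82  0.   -0.  ]
```

Call:
carry_out(
  targets="0 -0.31 0 -0.38 0 0 1;0 -0.56 0.04 -0.68 0 0 1;0 -0.81 0.1 -1 0 0 1;0 -1 0.14 -1.2 0 0 1;0 -1.15 0.18 -1.4 0 0 1;0 -1.25 0.2 -1.5 0 0 1;0 -1.25 0.2 -1.5 0 0 1",
)

```text
clock: 19.85
position: [0.4862, 0.1587, 0.2331]
tcp_rot: [0.991, -0.109, -0.011, 0.081]
contact_force: [-2.0, 0.3, 2.0]
gripper_width: 0.055
finger_force: 30.8
```

```bash
python3 - <<'E'
from h import *
a=np.radians(100)
goT(lipT(1.9,.08)+rot(a)[:,2]*.010,a);print(telemetry.observe()["finger_force"],telemetry.observe()["torque"])
E
```

```text
t 19.85 units [-0.04 -0.07  0.13] [-0.11  0.05 -0.02] pos [0.4862 0.1587 0.2331] F [-2.   0.3  2. ] w 0.055 pitch 99.4 q [-0.76  0.64  0.46  1.85 -0.18  0.81 -2.02]
30.777765875682235 [0.00409556 0.4030856  0.01247688]
```

Call:
carry_out(
  targets="0 -0.15 0 0 0 0 1;0 -0.15 0 0 0 0 0.8;0 -0.15 0 0 0 0 0.6;0 -0.15 0 0 0 0 0.6;0 -0.15 0 0 0 0 0.6;0 -0.15 -0.5 0 0 0 0.6;0 -0.15 -1.2 0 0 0 0.6;0 -0.15 -2 0 0 0 0.6;0 -0.15 -3 0 0 0 0.6;0 -0.15 -4 0 0 0 0.6;0 -0.15 -4 0 0 0 0.6",
)

```text
clock: 21.22
position: [0.4923, 0.1788, 0.3336]
tcp_rot: [0.991, -0.109, -0.008, 0.08]
contact_force: [-0.1, 0.7, -0.5]
gripper_width: 0.398
finger_force: 0.0
```

```bash
python3 - <<'E'
from h import *
print(telemetry.observe()["contact_force"])
for i,y in enumerate((.1,-.1)):
  for t in(1.0,1.57,1.8,1.9): print(y,t,proj("side",lipT(t,y)).round(1),proj("top",lipT(t,y)).round(1))
s=cv2.resize(imaging.grab_frame("side")[100:280,200:360],(400,450),interpolation=cv2.INTER_CUBIC)
t=cv2.resize(imaging.grab_frame("top")[150:280,180:310],(400,400),interpolation=cv2.INTER_CUBIC)
c=np.zeros((450,800,3),np.uint8);c[:,:400]=s;c[:400,400:]=t
cv2.imwrite("pics/c5.png",c)
E
```

```text
[-0.05983199  0.6903051  -0.48366096]
0.1 1.0 [234.3 163.5] [247.7 245.7]
0.1 1.57 [244.9 144.5] [208.4 237.3]
0.1 1.8 [249.3 142.3] [192.5 234. ]
0.1 1.9 [251.1 142.3] [186.  232.7]
-0.1 1.0 [308.7 169.9] [265.6 162.1]
-0.1 1.57 [316.  149.9] [227.4 152. ]
-0.1 1.8 [318.7 147.5] [211.7 149.2]
-0.1 1.9 [319.8 147.5] [205.3 148.3]
```

View pics/c5.png

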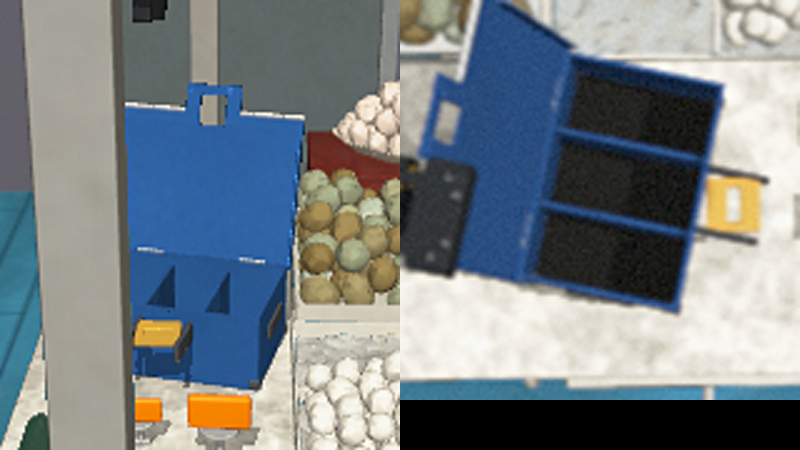

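The lid rests back on its stop: its far corner is at top x of about 205, and 1.9 rad predicts 205. The pin is standing on the counter, the gripper is clear and there is no contact force.

```bash
python3 -c "
from h import *
print(robot.hand_in())"
```

```text
the job is handed in; nothing more can be done
None
```

The lock pin is out and standing on the counter beside the case, the lid is swung back on its stop, and the job is handed in at about 21 s of the 64 s allowed; the hand-in returned no verdict.

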